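# Bolt the metal-stock box shut against its spring catch

### The arm

A 7-joint arm with a two-finger parallel gripper is mounted at the origin on the work surface. World frame = base frame: x ahead of the robot, y to its left, z up, the work surface at z = 0. Lengths are in m, angles in rad, forces in N, time in s.
With the tool pointing down it reaches from about 0.425 to 0.925 m from the base axis. Payload 6.8 kg.
Tool frame: the origin (TCP) lies at the very end of the fingers, on their centre line; the grasp point (between the pads) lies 19 mm behind it (robot.pinch_z is the distance from the TCP to the grasp point, in m); z points along the fingers, x is the direction in which the jaws open and shut, and the axes are right-handed (so a half turn about z gives the same grasp; the last joint's range is limited). The gripper opens to 85 mm and grips with 20 to 120 N. Pads are 22 mm wide; open, the fingers measure 114 mm over their backs; the gripper's body (76 mm by 85 mm) begins 54 mm behind the grasp point. The pads swing forward as they close: fully open they stand 13 mm farther back than shut.
Start: joints at [-1.295, 0.477, 0.022, 1.555, -0.011, 1.109, -0.083], TCP at [0.253, 0.626, 0.196] pointing down, gripper open.
Joint ranges: [-2.96, 2.96], [-0.34, 2.1], [-1.41, 1.46], [0.24, 2.44], [-1.37, 4.51], [0.17, 1.92], [-2.96, 2.96]. Speed limits (rad/s): [2.39, 2.39, 3.14, 3.14, 3.14, 3.14, 3.14].

### API

Orientations are given as a unit quaternion [w, x, y, z].
In Python, from rig import robot gives the robot as it stands.
- The arm moves only by the tool play_rows, never from a script. Its argument "deltas" is one flat list of numbers, 7 for each row, row after row: the shift along the tool's x, y, z in m, then the turn, a rotation vector about the tool's x, y, z in rad, then the finger opening in m, from 0 to 0.0854. In form: [x, y, z, wx, wy, wz, grip, x, y, z, wx, wy, wz, grip, ...]. A call has 1 to 12 rows; each row shifts and turns the commanded pose from where the row before left it, along the tool's axes as they then stand; what a row does not reach is not made up. A row lasts 1/10 s, in which the tool goes at most 50 mm and 8.59 degrees, less where a joint would pass 70% of its speed; a pose out of reach is approached as far as the arm can. A call is refused whole if a number of a shift passes 0.05 or a number of a turn 0.15, either way. A call with a gripper value outside its range is refused whole. The fingers move at their own pace and stop on an object; "grip_force" is the grip in N (left out, the last holds). Time passes only in rows, so rows that do not move let the fingers close. It gives the time, the measured TCP pose, the force and the opening at its end, in the units of the state.
- robot.sense(): the state, without advancing time (a new reading comes with each control period).
- robot.get_image(name): name is "side" or "top"; returns the picture (480x640x3 uint8, red, green, blue); there is no depth.
- robot.camera_model(name): a dict with "camera_matrix" (3x3 intrinsics, pixels), "xyz" and "attitude" of the camera in the world. Camera axes: x right, y down, z forward; pixel columns grow to the right and rows downward; lengths in m; the calibration is good to about 2 mm. A picture is of the moment at which its call begins. camera_model takes no time and is no camera call.
- robot.finish_job(): hands the job in, once; it reports no verdict.
The state is a dict: "clock": time; "joints": joint angles; "dq": joint speeds; "joint_efforts": joint torques, N m; "ee_pos": TCP position; "eef_rot": TCP orientation; "ft_force": force on the tool from outside, world axes, zero at the start; "wrist_torque": the same for the moment, N m; "gripper_width": finger opening in m.
Only numpy, scipy, OpenCV 4.12 (cv2) and the standard library are available. Lean on these libraries where they do the work, as an engineer would, in place of code of your own. Each camera call takes 0.05 s, during which the arm holds its last target.

### The job

Lock the jeweller's stock box: press its long spring catch bar down with one fingertip and, keeping it down all the while, push the bolt's upright tab with the other fingertip until the bolt is fully home in its keeper. Then let go and move clear, so that the catch springs back up behind the bolt; grasp nothing, and leave the hammer, jar, ring and ring cone where they are.

Things in the scene. Friction and masses are not known exactly. Their poses are not given: they have to be found in the camera images.
- stockbox: Grey steel box, 194 (x) x 280 (y) x 70 mm high, screwed to the bench, fixed. Origin: centre of its underside; z up. On its top a bolt slides along the box's +y; parallel to it on the -x side lies a long spring catch bar. In box x, mm: catch bar -44 to -16, bolt bar 20 to 36, bolt's tab 12 to 44, so 28 mm of gap between catch and tab. Only low parts (below 90 mm over the bench) lie in the gap.
- bolt (a joint): Slide of the bolt, m, along the box's +y: 0 = drawn back, 0.050 = fully home in the keeper (hard stop). Starts at 0 to 0.005. About 2 N of friction. With the catch up it stops at about 0.008; with the catch down over 5 mm it slides freely. A catch let up on the way jams it between 0.024 and 0.031. From about 0.047 on the released catch springs up behind it and locks it.
- catch (a joint): Travel of the catch bar straight down, m: 0 = up (sprung), 0.010 = fully down (hard stop). Spring: about 2 N at the top to 7 N at the bottom. It frees the bolt beyond 0.005; 0.007 to 0.010 is a good depth to hold.
- tab_back (a point): Centre of the face to be pushed of the bolt's upright steel tab, a plate 32 mm wide (box x), 8 mm thick (box y), whose top is 115 mm above the bench (15 mm above this point). The face looks along the box's -y and is pushed towards +y. The point moves with the bolt and lies 100 mm above the bench.
- catch_top (a point): Centre of the top face of the catch bar, a flat steel bar 100 mm long (box y) and 28 mm wide (box x), whose top is 102 mm above the bench when up and 92 mm fully down. A fingertip may press anywhere along it and slide along it while pressing.
- ring_cone: Loose dark wooden ring cone, 32 mm across the foot, 57 mm high, standing on the box lid (top at about 127 mm above the bench), not to be disturbed. Origin: centre of its foot.
- band: Loose plain steel ring, 24 mm across, 8 mm high, lying on the box top, not to be disturbed. Origin: centre of its underside.
- jar: Loose small glass jar with metal lid, 52 mm across, 55 mm high, on the bench beside the box, not to be disturbed. Origin: centre of its underside.
- hammer: Loose hammer, 200 mm long, lying on the bench beyond the box, not to be disturbed. Origin: near mid-length, at its underside; its handle lies along its own x.
- keeper (a point): Middle of the keeper, a low steel staple fixed to the box top that the bolt's end runs into; 28 mm wide, 22 mm long (box y), its top 89 mm above the bench. The bolt bar's top is 84 mm above the bench, its two guides' tops 87 mm, so a fingertip 92 mm up passes over them all. At the box's x = 28, y = 96 mm.

How it is judged:
On the way, in this order (a step that is already met when the one before it is completed fails the run):
1. the catch is pressed down by a finger before the bolt has left its start (value of joint catch above 0.005 m and contact force between the fingers and stockbox above 0.5 N and value of joint bolt below 0.02 m), for 0.05 s.
2. the bolt is past half way with the catch still held down (value of joint bolt above 0.028 m and value of joint catch above 0.004 m and contact force between the fingers and stockbox above 0.5 N), for 0.05 s.
At the end, for the whole second after the job is handed in: The bolt stands at 46 mm or more of its 50 mm, the catch is sprung up again (within 2 mm of its top), and hammer, jar, ring and ring cone are within 20 mm of where they were, the cone upright (value of joint bolt above 0.046 m and value of joint catch below 0.002 m and distance of each of ring_cone, band, jar, hammer from where it was at the start of the episode below 0.02 m and angle between ring_cone's own z axis and vertical below 0.2 rad); the robot touches nothing.
It fails at once if a bystander is moved more than 20 mm, lifted or carried (distance of any of ring_cone, band, jar, hammer from where it was at the start of the episode above 0.02 m).
It also fails if it takes over 32 s, if anything falls off the work surface, if the arm or the gripper's body presses on something with over 40 N, if the wrist force passes 120 N, or if a joint passes its speed limit or range.

## Working session

There is one attempt and no reset: what is moved stays moved. The work goes in short steps, Python scripts to look and compute and a tool call to move; the robot and the scene stay as the last step left them, time stands still between calls to the robot, and variables do not carry over. Pictures are saved under pics/ and viewed, and the job is handed in when it is done.

Besides the shell and the picture viewer there is one more tool, called after "Call:" as name(argument=value, ...) on one line, values as JSON. play_rows: Moves the arm, as the interface text tells. Its arguments: {"type":"object","properties":{"deltas":{"type":"array","items":{"type":"number"}},"grip_force":{"type":"number"}},"required":["deltas"]}

```bash
ls; mkdir -p pics; python3 - <<'E'
from rig import robot
import cv2
s=robot.sense();print(s)
for n in("side","top"):
    m=robot.camera_model(n);print(n,m)
    cv2.imwrite(f"pics/{n}0.png",robot.get_image(n)[:,:,::-1])
E
```

```text
pics
{'clock': 0.0, 'joints': array([-1.29509297,  0.47781808,  0.02233688,  1.55643794, -0.01150102,
        1.10929822, -0.08307908]), 'dq': array([ 0.00087173,  0.00087016,  0.00011564,  0.00255718,  0.0010259 ,
       -0.00012243, -0.00135694]), 'joint_efforts': array([ 2.06046457e-04, -5.96440351e+01,  1.60880573e+00, -2.81198806e+01,
        1.25790705e-02,  9.22766514e-03, -3.74962440e-06]), 'ee_pos': array([0.25252593, 0.62528253, 0.19531937]), 'eef_rot': array([ 5.67101252e-04,  8.28977438e-01,  5.59281295e-01, -7.20258233e-04]), 'ft_force': array([-0.71785028, -0.30922009, -1.26355178]), 'wrist_torque': array([-0.00855273, -0.01375841,  0.00301568]), 'gripper_width': 0.08580302060797268}
side {'camera_matrix': array([[618.09263112,   0.        , 321.74305995],
       [  0.        , 618.09263112, 237.97723417],
       [  0.        ,   0.        ,   1.        ]]), 'xyz': array([ 0.43979035, -0.7569222 ,  0.76646524]), 'attitude': array([-0.43631057,  0.89365749, -0.09471726,  0.0451444 ])}
top {'camera_matrix': array([[534.05562058,   0.        , 320.99915452],
       [  0.        , 534.05562058, 238.88250505],
       [  0.        ,   0.        ,   1.        ]]), 'xyz': array([0.5620307 , 0.11490736, 0.89416948]), 'attitude': array([-0.02508889,  0.71449634, -0.69865966,  0.02720679])}
```

View pics/side0.png

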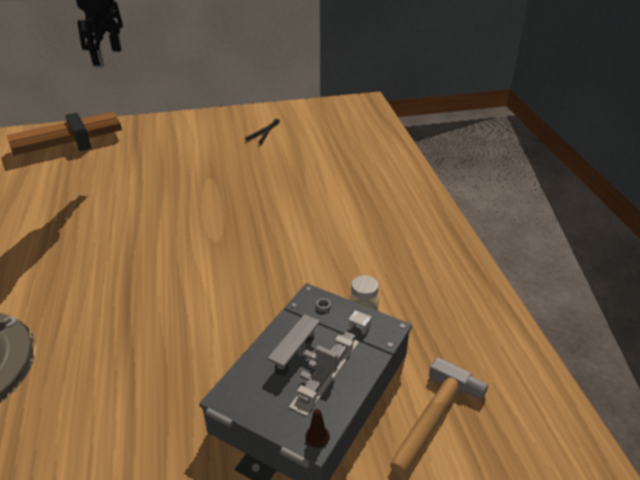

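View pics/top0.png

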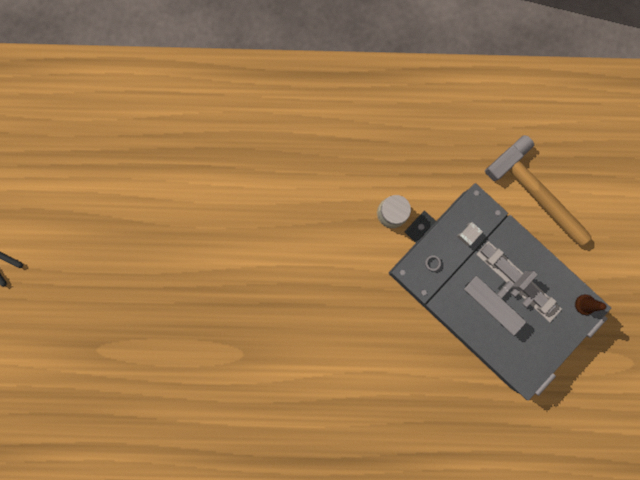

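```bash
python3 - <<'E'
import cv2
a=cv2.imread("pics/top0.png")[170:410,380:620]
cv2.imwrite("pics/top0c.png",cv2.resize(a,(600,600),interpolation=cv2.INTER_CUBIC)[:, :])
a=cv2.imread("pics/side0.png")[270:480,190:430]
cv2.imwrite("pics/side0c.png",cv2.resize(a,None,fx=2.8,fy=2.8,interpolation=cv2.INTER_CUBIC))
E
```

```text
(no output)
```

View pics/top0c.png

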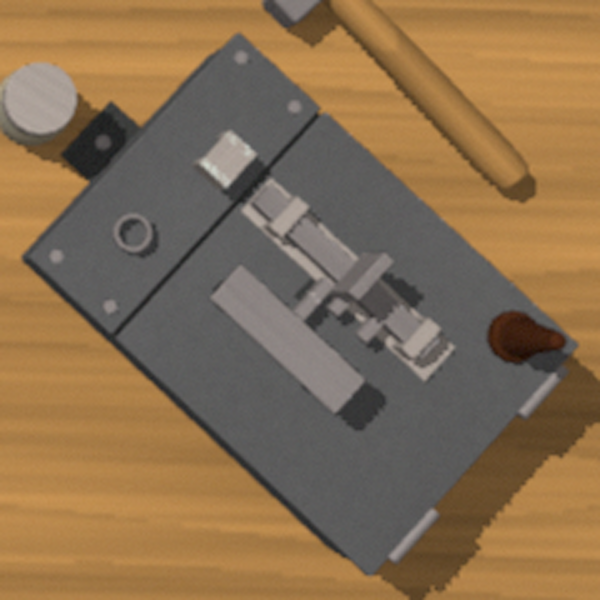

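View pics/side0c.png

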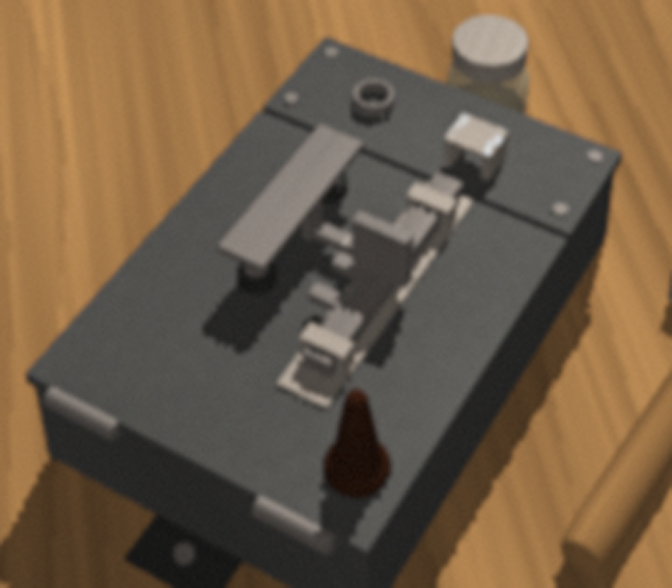

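```bash
cat > h.py <<'E'
import numpy as np
from scipy.spatial.transform import Rotation as R
def cam(robot,n):
    m=robot.camera_model(n);q=m["attitude"]
    return m["camera_matrix"],np.array(m["xyz"]),R.from_quat([q[1],q[2],q[3],q[0]]).as_matrix()
def proj(c,P):
    K,t,A=c;p=(np.atleast_2d(P)-t)@A@K.T
    return p[:,:2]/p[:,2:]
def ray(c,uv,z):
    K,t,A=c;d=A@np.linalg.solve(K,[uv[0],uv[1],1]);return t+d*(z-t[2])/d[2]
E
python3 - <<'E'
from rig import robot
from h import *
from scipy.optimize import least_squares
C={n:cam(robot,n) for n in("top","side")}
T=lambda u,v:(380+u/2.5,170+v/2.5)
S=lambda u,v:(190+u/2.8,270+v/2.8)
# (cam, pix, x,y,z, kind)  kind: 0 fixed,1 catch y offset,2 tab offset
O=[]
for (c,f,pts) in (("top",T,[(238,33),(24,258),(372,572),(576,345)]),("side",S,[(620,157),(327,38),(30,378),(365,552)])):
    for p,(x,y) in zip(pts,[(97,140),(-97,140),(-97,-140),(97,-140)]): O.append((c,f(*p),x,y,70,0))
for (c,f,pts) in (("top",T,[(238,265),(211,295),(335,413),(365,383)]),("side",S,[(361,146),(322,126),(220,245),(262,266)])):
    for p,(x,y) in zip(pts,[(-16,50),(-44,50),(-44,-50),(-16,-50)]): O.append((c,f(*p),x,y,102,1))
for (c,f,pts) in (("top",T,[(230,130),(198,160),(228,188),(258,160)]),("side",S,[(508,128),(462,113),(446,140),(492,158)])):
    for p,(x,y) in zip(pts,[(42,107),(14,107),(14,85),(42,85)]): O.append((c,f(*p),x,y,89,0))
for p,x in (((357,214),12),((410,241),44)): O.append(("side",S(*p),x,0,115,2))
def pred(v):
    a=v[2];out=[]
    for c,p,x,y,z,k in O:
        y=y+(0,v[3],v[4])[k]
        P=np.array([v[0]+(np.cos(a)*x-np.sin(a)*y)/1e3,v[1]+(np.sin(a)*x+np.cos(a)*y)/1e3,z/1e3])
        out.append(proj(C[c],P)[0])
    return np.array(out)
obs=np.array([o[1] for o in O])
best=None
for a0 in np.arange(-3,3.2,1):
    r=least_squares(lambda v:(pred(v)-obs).ravel(),[.6,-.2,a0,0,0],x_scale=[.1,.1,1,50,50],loss='soft_l1')
    if best is None or r.cost<best.cost:best=r
print(best.x.round(4),best.cost);
for o,e in zip(O,pred(best.x)-obs):print(o[0],o[2:],e.round(1))
v=best.x;a=v[2]
def W(x,y,z):return np.array([v[0]+(np.cos(a)*x-np.sin(a)*y)/1e3,v[1]+(np.sin(a)*x+np.cos(a)*y)/1e3,z/1e3]).round(4)
print("tab_back",W(28,v[4],100),"catch",W(-30,v[3],102))
print("+x",np.cos(a),np.sin(a))
print("cone tests",ray(C["top"],T(510,340),.07),"band",ray(C["top"],T(134,235),.075), "jar", ray(C["top"],T(38,98),.055))
print("start tool R",R.from_quat([*robot.sense()['eef_rot'][1:],robot.sense()['eef_rot'][0]]).as_matrix().round(3))
E
```

```text
[ 0.5502 -0.1669 -0.7362  0.7055 -7.2038] 21.74455990809586
top (97, 140, 70, 0) [ 1.7 -0.2]
top (-97, 140, 70, 0) [2.7 0.2]
top (-97, -140, 70, 0) [-1.2  1.9]
top (97, -140, 70, 0) [ 1.3 -0.9]
side (97, 140, 70, 0) [ 0.8 -0.9]
side (-97, 140, 70, 0) [-1.4 -0.5]
side (-97, -140, 70, 0) [-1.9 -2.6]
side (97, -140, 70, 0) [ 1.2 -0.2]
top (-16, 50, 102, 1) [ 1.4 -1. ]
top (-44, 50, 102, 1) [-0.5  0.7]
top (-44, -50, 102, 1) [0.2 0.5]
top (-16, -50, 102, 1) [ 0.9 -1.4]
side (-16, 50, 102, 1) [ 1.3 -1.9]
side (-44, 50, 102, 1) [-0.8 -1.5]
side (-44, -50, 102, 1) [-1.6  0. ]
side (-16, -50, 102, 1) [0.2 0.3]
top (42, 107, 89, 0) [ 0.3 -0.4]
top (14, 107, 89, 0) [0.7 1. ]
top (14, 85, 89, 0) [-0.6 -0.3]
top (42, 85, 89, 0) [-0.1 -2.4]
side (42, 107, 89, 0) [0.1 1.2]
side (14, 107, 89, 0) [0.3 0.1]
side (14, 85, 89, 0) [-0.7 -0.7]
side (42, 85, 89, 0) [-0.7 -0.5]
side (12, 0, 115, 2) [-0.8  0.2]
side (44, 0, 115, 2) [ 0.2 -0.6]
tab_back [ 0.5661 -0.191   0.1   ] catch [ 0.5284 -0.1462  0.102 ]
+x 0.7410498186358727 -0.6714500475089269
cone tests [ 0.52889056 -0.29307072  0.07      ] band [ 0.58803259 -0.06041528  0.075     ] jar [ 0.67399868 -0.00329521  0.055     ]
start tool R [[ 0.374  0.927 -0.   ]
 [ 0.927 -0.374 -0.002]
 [-0.002  0.    -1.   ]]
```

```bash
cat >> h.py <<'E'
bx,by,a=.5502,-.1669,-.7362
def W(x,y):return np.array([bx+(np.cos(a)*x-np.sin(a)*y)/1e3,by+(np.sin(a)*x+np.cos(a)*y)/1e3])
def B(p):
    d=np.array(p[:2])-[bx,by];return np.array([np.cos(a)*d[0]+np.sin(a)*d[1],-np.sin(a)*d[0]+np.cos(a)*d[1]])*1e3
def pose(s):
    q=s['eef_rot'];return np.array(s['ee_pos']),R.from_quat([q[1],q[2],q[3],q[0]]).as_matrix()
def rep(s):
    p,M=pose(s);print("t",s['clock'],"box xy",B(p).round(1),"z",round(p[2]*1e3,1),"yaw err deg",round(np.degrees(np.arctan2(M[1,0],M[0,0])-a),2),"axis",M[:,2].round(4),"F",s['ft_force'].round(2),"Fbox",(R.from_euler('z',-a).as_matrix()@s['ft_force']).round(2),"w",round(s['gripper_width'],4))
E
python3 - <<'E'
from rig import robot
from h import *
s=robot.sense();rep(s);p,M=pose(s)
th=np.arctan2(M[1,0],M[0,0]);n=24;tot=(th-a);w=round(tot/n,4);print("w",w)
tgt=W(-1,-30)
# position = p + sum R(th - i*w) (dx,dy)mirrored
def step(t,d):return np.array([np.cos(t)*d[0]+np.sin(t)*d[1],np.sin(t)*d[0]-np.cos(t)*d[1]])
A=sum(np.array([step(th-i*w,(1,0)),step(th-i*w,(0,1))]).T for i in range(n))
d=np.linalg.solve(A,tgt-p[:2]);print(d)
q=p[:2].copy()
for i in range(n):
    q=q+step(th-i*w,d)
    if i%4==3:print(i,q.round(3),np.hypot(*q).round(3))
E
```

```text
t 0.1 box xy [-752.5  387.2] z 195.4 yaw err deg 110.19 axis [-5.0e-04 -1.6e-03 -1.0e+00] F [ 0.36 -0.4   0.74] Fbox [ 0.54 -0.05  0.74] w 0.085
w 0.0801
[0.00259915 0.04189729]
3 [0.404 0.554] 0.685
7 [0.525 0.438] 0.684
11 [0.603 0.291] 0.669
15 [0.631 0.126] 0.643
19 [ 0.606 -0.04 ] 0.607
23 [ 0.529 -0.188] 0.562
```

Call:
play_rows(deltas=[0.0026, 0.0419, 0.001, 0, 0, 0.08, 0.05, 0.0026, 0.0419, 0.001, 0, 0, 0.08, 0.05, 0.0026, 0.0419, 0.001, 0, 0, 0.08, 0.05, 0.0026, 0.0419, 0.001, 0, 0, 0.08, 0.05, 0.0026, 0.0419, 0.001, 0, 0, 0.08, 0.05, 0.0026, 0.0419, 0.001, 0, 0, 0.08, 0.05, 0.0026, 0.0419, 0.001, 0, 0, 0.08, 0.05, 0.0026, 0.0419, 0.001, 0, 0, 0.08, 0.05, 0.0026, 0.0419, 0.001, 0, 0, 0.08, 0.05, 0.0026, 0.0419, 0.001, 0, 0, 0.08, 0.05, 0.0026, 0.0419, 0.001, 0, 0, 0.08, 0.05, 0.0026, 0.0419, 0.001, 0, 0, 0.08, 0.05])

```text
clock: 1.3
ee_pos: [0.604, 0.2897, 0.1837]
eef_rot: [0.0, 0.994, 0.112, -0.0]
ft_force: [0.6, 1.0, 0.7]
gripper_width: 0.0496
```

Call:
play_rows(deltas=[0.0026, 0.0419, 0.001, 0, 0, 0.08, 0.05, 0.0026, 0.0419, 0.001, 0, 0, 0.08, 0.05, 0.0026, 0.0419, 0.001, 0, 0, 0.08, 0.05, 0.0026, 0.0419, 0.001, 0, 0, 0.08, 0.05, 0.0026, 0.0419, 0.001, 0, 0, 0.08, 0.05, 0.0026, 0.0419, 0.001, 0, 0, 0.08, 0.05, 0.0026, 0.0419, 0.001, 0, 0, 0.08, 0.05, 0.0026, 0.0419, 0.001, 0, 0, 0.08, 0.05, 0.0026, 0.0419, 0.001, 0, 0, 0.08, 0.05, 0.0026, 0.0419, 0.001, 0, 0, 0.08, 0.05, 0.0026, 0.0419, 0.001, 0, 0, 0.08, 0.05, 0.0026, 0.0419, 0.001, 0, 0, 0.08, 0.05])

```text
clock: 2.5
ee_pos: [0.5296, -0.1895, 0.172]
eef_rot: [0.0, 0.933, -0.36, -0.0]
ft_force: [0.3, -0.2, 0.1]
gripper_width: 0.0502
```

```bash
python3 - <<'E'
from rig import robot
from h import *
import cv2
rep(robot.sense())
a1=robot.get_image("side");b=robot.get_image("top")
cv2.imwrite("pics/s1.png",cv2.resize(a1[230:480,190:450,::-1],None,fx=2.3,fy=2.3,interpolation=cv2.INTER_CUBIC))
cv2.imwrite("pics/t1.png",cv2.resize(b[170:410,380:620,::-1],None,fx=2.5,fy=2.5,interpolation=cv2.INTER_CUBIC))
rep(robot.sense())
E
```

```text
t 2.5 box xy [ -0.1 -30.6] z 172.0 yaw err deg -0.01 axis [-2.e-04 -2.e-04 -1.e+00] F [ 0.3  -0.18  0.09] Fbox [0.34 0.07 0.09] w 0.0502
t 2.6 box xy [  0.5 -36.5] z 172.3 yaw err deg -0.5 axis [-0.002  -0.0019 -1.    ] F [ 0.69  0.56 -0.01] Fbox [ 0.14  0.88 -0.01] w 0.0498
```

View pics/s1.png

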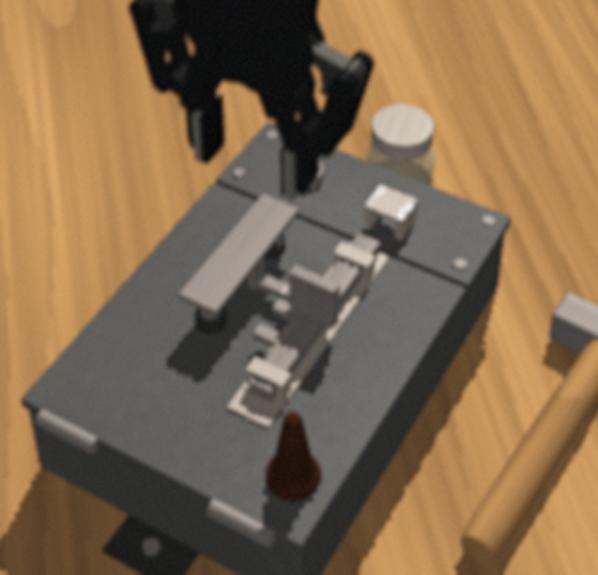

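View pics/t1.png

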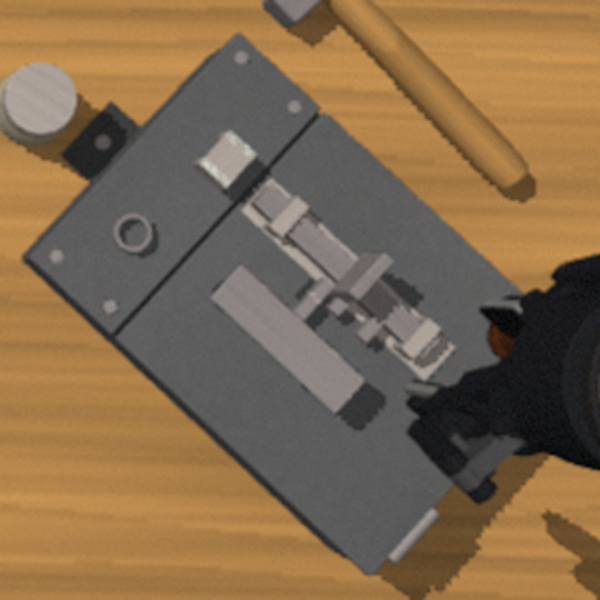

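```bash
python3 - <<'E'
from rig import robot
from h import *
s=robot.sense();rep(s);p,M=pose(s)
for c in("side","top"):
    C=cam(robot,c)
    for sx in(-32,32):
      for dz in (0,.006):
        q=proj(C,p+M[:,0]*sx/1e3+[0,0,dz])[0]
        print(c,sx,dz,q.round(1), ((q-[190,230])*2.3 if c=="side" else (q-[380,170])*2.5).round())
E
```

```text
t 2.6 box xy [  0.5 -36.5] z 172.3 yaw err deg -0.5 axis [-0.002  -0.0019 -1.    ] F [ 0.69  0.56 -0.01] Fbox [ 0.14  0.88 -0.01] w 0.0498
side -32 0 [277.3 319.4] [201. 206.]
side -32 0.006 [277.1 316.2] [200. 198.]
side 32 0 [318.4 337.4] [295. 247.]
side 32 0.006 [318.4 334.2] [295. 240.]
top -32 0 [532.3 327.7] [381. 394.]
top -32 0.006 [534.1 328.1] [385. 395.]
top 32 0 [564.2 293.2] [461. 308.]
top 32 0.006 [566.3 293.3] [466. 308.]
```

```bash
python3 - <<'E'
from rig import robot
from h import *
import cv2
a1=robot.get_image("side");b=robot.get_image("top")
cv2.imwrite("pics/s2.png",cv2.resize(a1[230:480,190:450,::-1],None,fx=2.3,fy=2.3,interpolation=cv2.INTER_CUBIC))
cv2.imwrite("pics/t2.png",cv2.resize(b[170:410,380:620,::-1],None,fx=2.5,fy=2.5,interpolation=cv2.INTER_CUBIC))
rep(robot.sense())
E
```

```text
t 2.7 box xy [ -0.4 -29.8] z 172.2 yaw err deg 0.07 axis [-3.e-04  4.e-04 -1.e+00] F [-0.51  0.38 -0.49] Fbox [-0.63 -0.06 -0.49] w 0.05
```

View pics/s2.png

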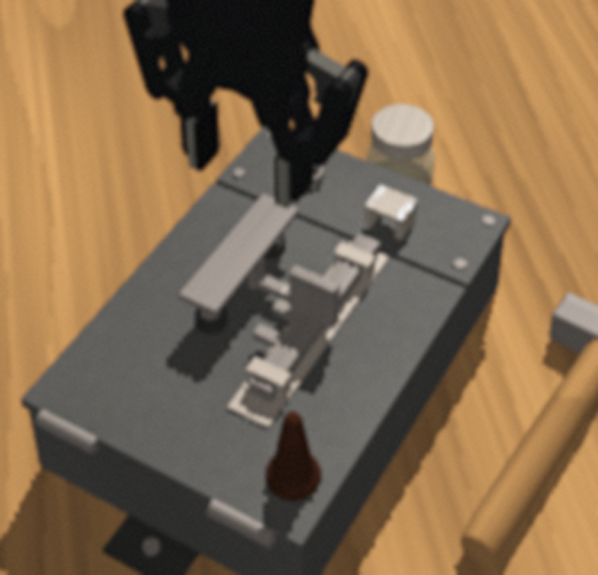

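View pics/t2.png

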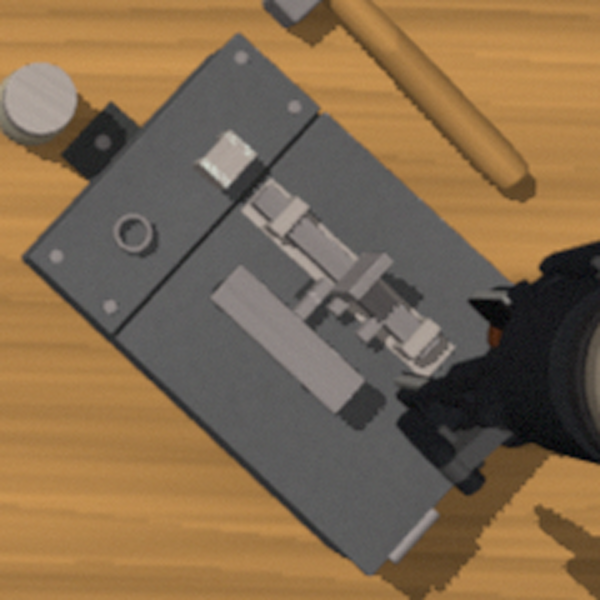

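```bash
python3 - <<'E'
from rig import robot
from h import *
from scipy.optimize import least_squares
s=robot.sense();rep(s);p,M=pose(s)
C={c:cam(robot,c) for c in("side","top")}
for n,sp,tp in (("L",(197,165),(400,382)),("R",(285,203),(472,298))):
    so=np.array(sp)/2.3+[190,230];to=np.array(tp)/2.5+[380,170]
    r=least_squares(lambda P:np.r_[proj(C["side"],P)[0]-so,proj(C["top"],P)[0]-to],p)
    print(n,r.x.round(4),B(r.x).round(1),r.fun.round(1))
for c in C:
    for sx in(-32,32):
        for dy in (-11,11):
            q=proj(C[c],p+M[:,0]*sx/1e3-M[:,1]*dy/1e3)[0];print(c,sx,dy,((q-[190,230])*2.3 if c=="side" else (q-[380,170])*2.5).round())
E
```

```text
t 2.7 box xy [ -0.4 -29.8] z 172.2 yaw err deg 0.07 axis [-3.e-04  4.e-04 -1.e+00] F [-0.51  0.38 -0.49] Fbox [-0.63 -0.06 -0.49] w 0.05
L [ 0.5069 -0.17    0.2018] [-30.  -31.4] [ 3.6 -0.1 -0.6  3.5]
R [ 0.5504 -0.2083  0.2002] [ 28.  -30.5] [ 3.8 -0.3 -0.6  3.8]
side -32 -11 [195. 210.]
side -32 11 [216. 187.]
side 32 -11 [290. 251.]
side 32 11 [310. 226.]
top -32 -11 [386. 402.]
top -32 11 [355. 373.]
top 32 -11 [465. 314.]
top 32 11 [434. 286.]
```

```bash
python3 - <<'E'
from rig import robot
from h import *
import cv2
C=cam(robot,"side")
p=np.array([.2525,.6253,.1953]);x=np.array([.374,.927,0]);y=np.array([.927,-.374,0])
for s in(-50,50):
    for z in (0,.013,.03): print(s,z,proj(C,p+x*s/1e3+[0,0,z])[0].round(1))
a=cv2.imread("pics/side0.png")[0:110,50:170]
cv2.imwrite("pics/side0g.png",cv2.resize(a,None,fx=5,fy=5,interpolation=cv2.INTER_CUBIC))
E
```

```text
-50 0 [102.1  88.4]
-50 0.013 [100.7  82.8]
-50 0.03 [99.  75.3]
50 0 [121.5  70.3]
50 0.013 [120.4  64.8]
50 0.03 [118.8  57.7]
```

View pics/side0g.png

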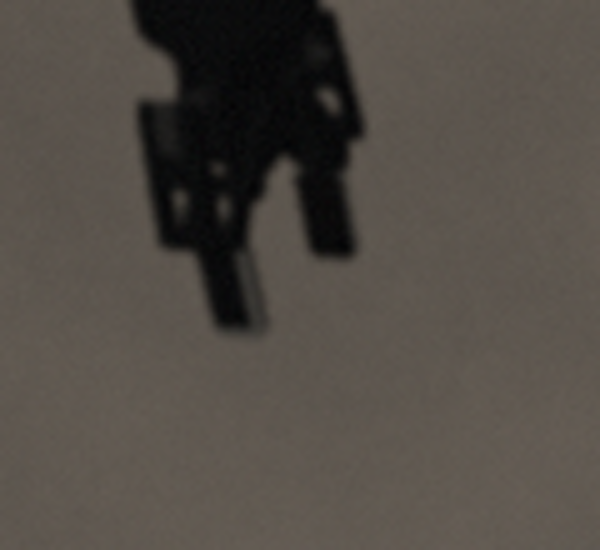

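Call:
play_rows(deltas=[0, 0, 0.01, 0, 0, 0, 0.05, 0, 0, 0.01, 0, 0, 0, 0.05, 0, 0, 0.01, 0, 0, 0, 0.05, 0, 0, 0.01, 0, 0, 0, 0.05, 0, 0, 0.006, 0, 0, 0, 0.05, 0, 0, 0, 0, 0, 0, 0.05, 0, 0, 0, 0, 0, 0, 0.05])

```text
clock: 3.4
ee_pos: [0.5306, -0.1881, 0.1262]
eef_rot: [0.0, 0.934, -0.358, -0.0]
ft_force: [-0.5, -0.4, 0.1]
gripper_width: 0.0501
```

```bash
cat > look.py <<'E'
import sys
from rig import robot
from h import *
import cv2
n=sys.argv[1]
rep(robot.sense())
a1=robot.get_image("side");b=robot.get_image("top")
cv2.imwrite(f"pics/s{n}.png",cv2.resize(a1[250:440,220:410,::-1],None,fx=3,fy=3,interpolation=cv2.INTER_CUBIC))
cv2.imwrite(f"pics/t{n}.png",cv2.resize(b[200:390,410:600,::-1],None,fx=3,fy=3,interpolation=cv2.INTER_CUBIC))
s=robot.sense();rep(s);p,M=pose(s)
for c,o in(("side",(220,250)),("top",(410,200))):
    C=cam(robot,c)
    print(c,[[((proj(C,p+M[:,0]*sx/1e3-M[:,1]*dy/1e3)[0]-o)*3).round() for dy in(-11,11)] for sx in(-39,-25,25,39)])
E
python3 look.py 3
```

```text
t 3.4 box xy [ -0.3 -28.8] z 126.2 yaw err deg 0.18 axis [-2.e-04 -1.e-04 -1.e+00] F [-0.47 -0.42  0.07] Fbox [-0.07 -0.63  0.07] w 0.0501
t 3.5 box xy [  0.  -28.7] z 126.7 yaw err deg 0.17 axis [ 9.e-04 -2.e-04 -1.e+00] F [0.04 0.02 0.46] Fbox [0.02 0.04 0.46] w 0.05
side [[array([159., 277.]), array([185., 247.])], [array([184., 289.]), array([210., 258.])], [array([278., 331.]), array([303., 298.])], [array([305., 343.]), array([329., 310.])]]
top [[array([324., 391.]), array([289., 359.])], [array([343., 369.]), array([309., 337.])], [array([413., 292.]), array([379., 261.])], [array([433., 271.]), array([398., 239.])]]
```

View pics/s3.png

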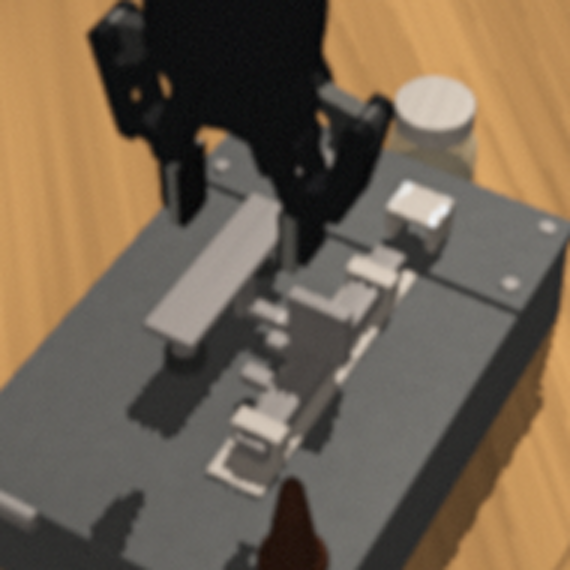

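View pics/t3.png

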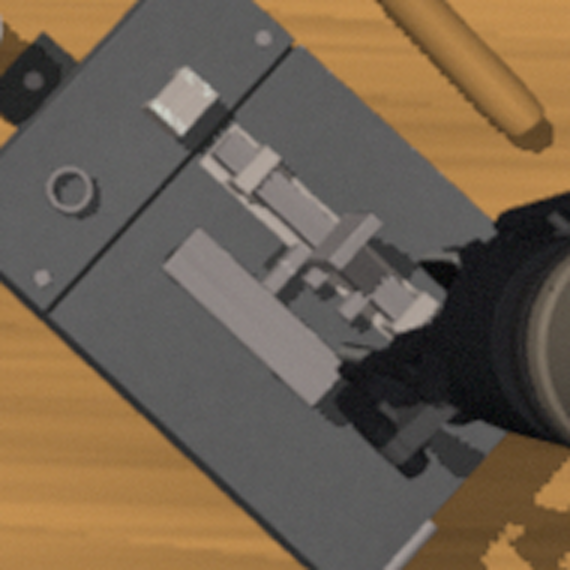

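Call:
play_rows(deltas=[0, 0, 0.004, 0, 0, 0, 0.05, 0, 0, 0.004, 0, 0, 0, 0.05, 0, 0, 0.004, 0, 0, 0, 0.05, 0, 0, 0.004, 0, 0, 0, 0.05, 0, 0, 0.004, 0, 0, 0, 0.05, 0, 0, 0.002, 0, 0, 0, 0.05, 0, 0, 0, 0, 0, 0, 0.05])

```text
clock: 4.2
ee_pos: [0.5303, -0.1879, 0.1039]
eef_rot: [0.0, 0.934, -0.358, -0.0]
ft_force: [0.5, 1.0, -0.4]
gripper_width: 0.05
```

```bash
python3 look.py 4
```

```text
t 4.2 box xy [ -0.6 -28.9] z 103.9 yaw err deg 0.18 axis [-6.e-04  1.e-04 -1.e+00] F [ 0.54  1.04 -0.38] Fbox [-0.29  1.13 -0.38] w 0.05
t 4.3 box xy [ -0.3 -28.8] z 104.3 yaw err deg 0.18 axis [ 0. -0. -1.] F [ 0.2   0.17 -0.15] Fbox [ 0.04  0.26 -0.15] w 0.05
side [[array([160., 310.]), array([186., 279.])], [array([185., 321.]), array([211., 290.])], [array([278., 363.]), array([302., 331.])], [array([305., 375.]), array([328., 343.])]]
top [[array([307., 387.]), array([273., 356.])], [array([326., 366.]), array([292., 335.])], [array([393., 291.]), array([360., 261.])], [array([412., 271.]), array([379., 240.])]]
```

View pics/s4.png

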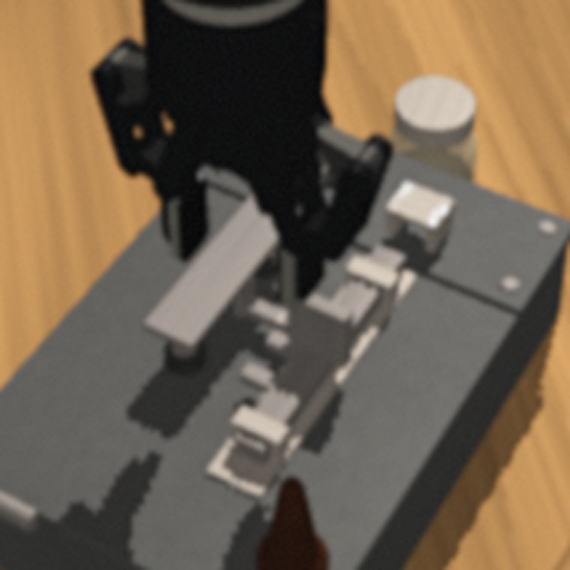

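View pics/t4.png

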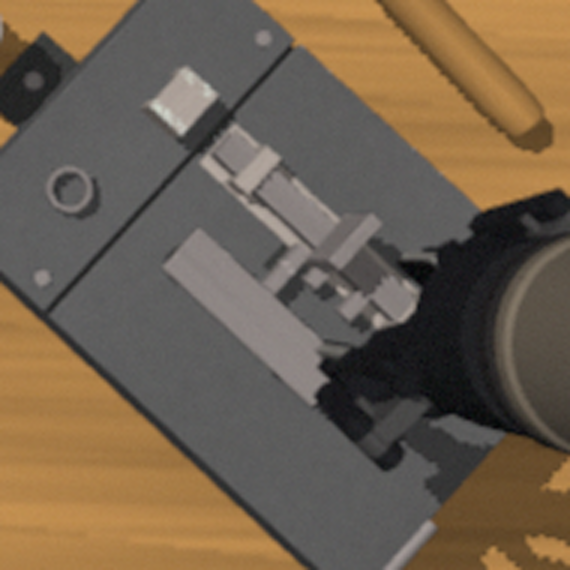

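Call:
play_rows(deltas=[0, 0, 0.003, 0, 0, 0, 0.05, 0, 0, 0.003, 0, 0, 0, 0.05, 0, 0, 0.002, 0, 0, 0, 0.05, 0, 0, 0, 0, 0, 0, 0.05])

```text
clock: 4.7
ee_pos: [0.5303, -0.1879, 0.0959]
eef_rot: [0.0, 0.934, -0.358, -0.0]
ft_force: [0.9, 0.3, 0.1]
gripper_width: 0.05
```

```bash
python3 - <<'E'
from rig import robot
from h import *
rep(robot.sense())
E
```

```text
t 4.7 box xy [ -0.7 -28.9] z 95.9 yaw err deg 0.18 axis [-6.e-04  1.e-04 -1.e+00] F [0.94 0.29 0.14] Fbox [0.5  0.85 0.14] w 0.05
```

Call:
play_rows(deltas=[0, 0, 0.003, 0, 0, 0, 0.05, 0, 0, 0.003, 0, 0, 0, 0.05, 0, 0, 0, 0, 0, 0, 0.05])

```text
clock: 5.0
ee_pos: [0.5303, -0.1878, 0.0898]
eef_rot: [0.0, 0.934, -0.358, -0.0]
ft_force: [-0.2, -0.7, 0.5]
gripper_width: 0.0493
```

Call:
play_rows(deltas=[0, 0, 0.003, 0, 0, 0, 0.05, 0, 0, 0.003, 0, 0, 0, 0.05, 0, 0, 0, 0, 0, 0, 0.05])

```text
clock: 5.3
ee_pos: [0.5303, -0.1878, 0.0838]
eef_rot: [0.0, 0.934, -0.358, -0.0]
ft_force: [-0.3, -0.6, 0.2]
gripper_width: 0.0501
```

```bash
python3 look.py 5
```

```text
t 5.3 box xy [ -0.7 -28.9] z 83.8 yaw err deg 0.18 axis [-7.e-04  2.e-04 -1.e+00] F [-0.33 -0.57  0.16] Fbox [ 0.14 -0.64  0.16] w 0.0501
t 5.4 box xy [ -0.5 -28.8] z 84.2 yaw err deg 0.18 axis [-2.e-04  0.e+00 -1.e+00] F [-0.25  0.58  0.24] Fbox [-0.58  0.26  0.24] w 0.0495
side [[array([162., 338.]), array([187., 308.])], [array([187., 350.]), array([212., 319.])], [array([278., 392.]), array([302., 359.])], [array([304., 404.]), array([328., 371.])]]
top [[array([292., 384.]), array([259., 353.])], [array([311., 363.]), array([278., 333.])], [array([377., 290.]), array([344., 260.])], [array([395., 270.]), array([362., 240.])]]
```

View pics/s5.png

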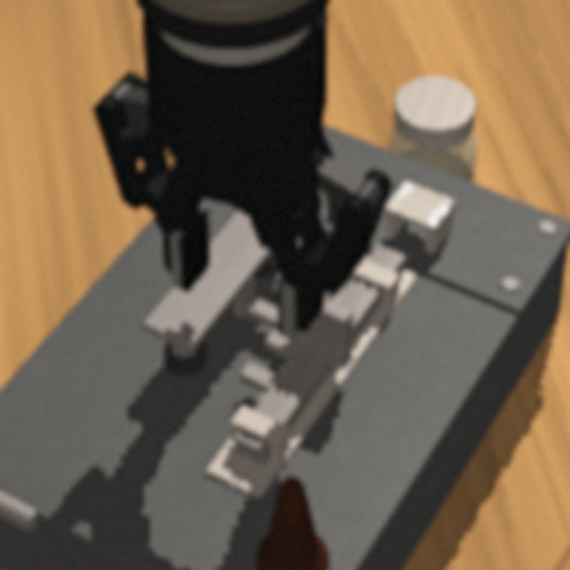

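View pics/t5.png

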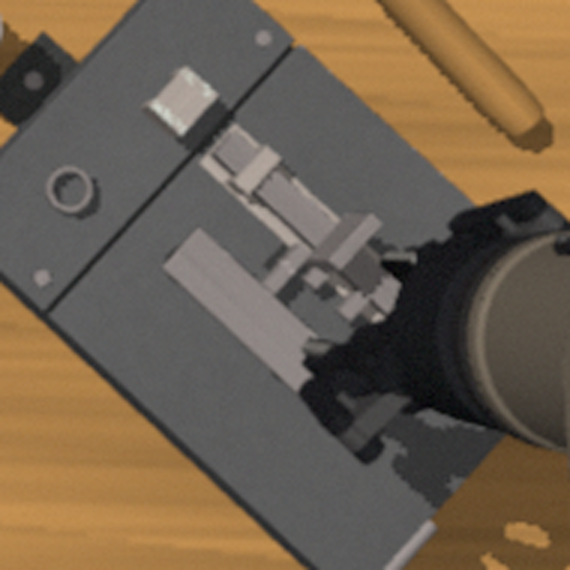

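Call:
play_rows(deltas=[0, 0, 0.003, 0, 0, 0, 0.05, 0, 0, 0.003, 0, 0, 0, 0.05, 0, 0, 0, 0, 0, 0, 0.05])

```text
clock: 5.7
ee_pos: [0.5302, -0.1878, 0.0778]
eef_rot: [0.0, 0.934, -0.358, -0.0]
ft_force: [0.2, 0.6, -0.5]
gripper_width: 0.0501
```

Call:
play_rows(deltas=[0, 0, 0.003, 0, 0, 0, 0.05, 0, 0, 0.002, 0, 0, 0, 0.05, 0, 0, 0, 0, 0, 0, 0.05])

```text
clock: 6.0
ee_pos: [0.5303, -0.1879, 0.0729]
eef_rot: [0.0, 0.934, -0.358, -0.0]
ft_force: [-0.4, -0.5, 0.1]
gripper_width: 0.0503
```

```bash
python3 look.py 6
```

```text
t 6.0 box xy [ -0.7 -28.9] z 72.9 yaw err deg 0.18 axis [-7.e-04  2.e-04 -1.e+00] F [-0.4  -0.46  0.06] Fbox [ 0.01 -0.61  0.06] w 0.0503
t 6.1 box xy [ -0.4 -28.8] z 73.2 yaw err deg 0.18 axis [-1.e-04  0.e+00 -1.e+00] F [ 0.1  -0.45  0.46] Fbox [ 0.38 -0.27  0.46] w 0.0501
side [[array([163., 353.]), array([188., 323.])], [array([188., 365.]), array([213., 334.])], [array([279., 407.]), array([302., 375.])], [array([305., 419.]), array([328., 386.])]]
top [[array([284., 382.]), array([252., 352.])], [array([303., 361.]), array([271., 332.])], [array([368., 289.]), array([336., 260.])], [array([386., 269.]), array([354., 240.])]]
```

View pics/s6.png

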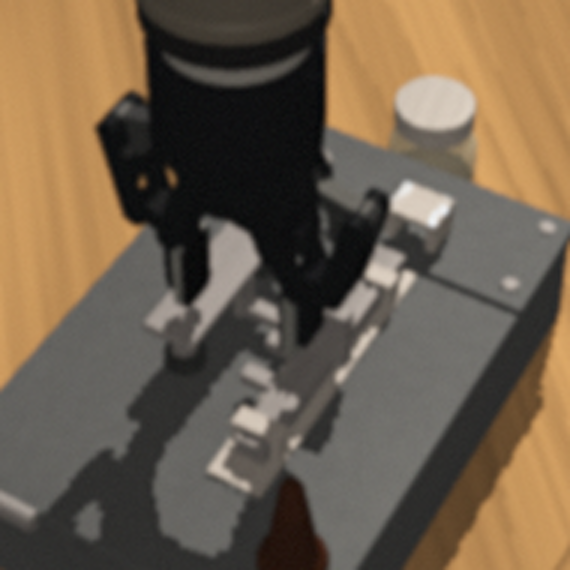

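View pics/t6.png

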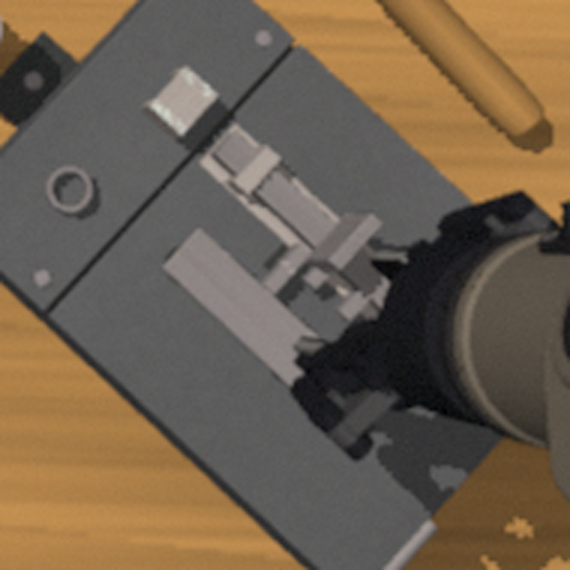

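Call:
play_rows(deltas=[0, 0, 0.003, 0, 0, 0, 0.05, 0, 0, 0.003, 0, 0, 0, 0.05, 0, 0, 0, 0, 0, 0, 0.05])

```text
clock: 6.4
ee_pos: [0.5302, -0.1878, 0.0668]
eef_rot: [0.0, 0.934, -0.358, -0.0]
ft_force: [0.2, 0.0, 0.1]
gripper_width: 0.0498
```

Call:
play_rows(deltas=[0, 0, 0.003, 0, 0, 0, 0.05, 0, 0, 0, 0, 0, 0, 0.05])

```text
clock: 6.6
ee_pos: [0.5306, -0.188, 0.0641]
eef_rot: [0.0, 0.934, -0.358, 0.0]
ft_force: [1.7, 0.2, 0.9]
gripper_width: 0.0501
```

Call:
play_rows(deltas=[0, 0, 0.003, 0, 0, 0, 0.05, 0, 0, 0, 0, 0, 0, 0.05])

```text
clock: 6.8
ee_pos: [0.5307, -0.188, 0.0612]
eef_rot: [-0.0, 0.934, -0.358, 0.0]
ft_force: [0.7, 0.1, 2.7]
gripper_width: 0.0499
```

Call:
play_rows(deltas=[0, 0, 0.003, 0, 0, 0, 0.05, 0, 0, 0.001, 0, 0, 0, 0.05, 0, 0, 0, 0, 0, 0, 0.05])

```text
clock: 7.1
ee_pos: [0.5307, -0.188, 0.0573]
eef_rot: [-0.0, 0.934, -0.358, 0.0]
ft_force: [-0.2, -0.2, 4.9]
gripper_width: 0.0503
```

Call:
play_rows(deltas=[0, 0, 0.002, 0, 0, 0, 0.05, 0, 0, 0, 0, 0, 0, 0.05])

```text
clock: 7.3
ee_pos: [0.5307, -0.1881, 0.0554]
eef_rot: [-0.0, 0.934, -0.358, 0.0]
ft_force: [-0.5, 0.6, 5.0]
gripper_width: 0.05
```

```bash
python3 look.py 7
```

```text
t 7.3 box xy [ -0.2 -28.8] z 55.4 yaw err deg 0.18 axis [ 3.e-04 -1.e-04 -1.e+00] F [-0.47  0.58  4.98] Fbox [-0.73  0.11  4.98] w 0.05
t 7.4 box xy [ -0.3 -28.7] z 55.5 yaw err deg 0.18 axis [ 3.e-04  1.e-04 -1.e+00] F [-1.15 -0.05  5.78] Fbox [-0.82 -0.81  5.78] w 0.0499
side [[array([166., 378.]), array([190., 347.])], [array([190., 389.]), array([214., 358.])], [array([279., 431.]), array([303., 399.])], [array([305., 443.]), array([328., 410.])]]
top [[array([273., 378.]), array([241., 349.])], [array([291., 358.]), array([259., 329.])], [array([354., 288.]), array([323., 259.])], [array([372., 268.]), array([341., 239.])]]
```

View pics/s7.png

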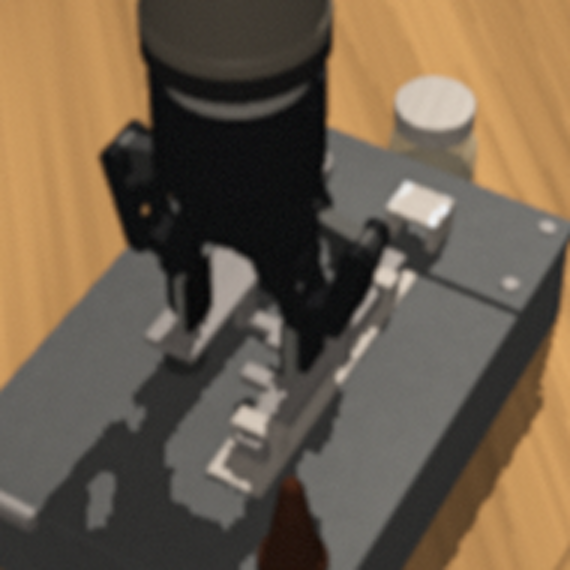

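View pics/t7.png

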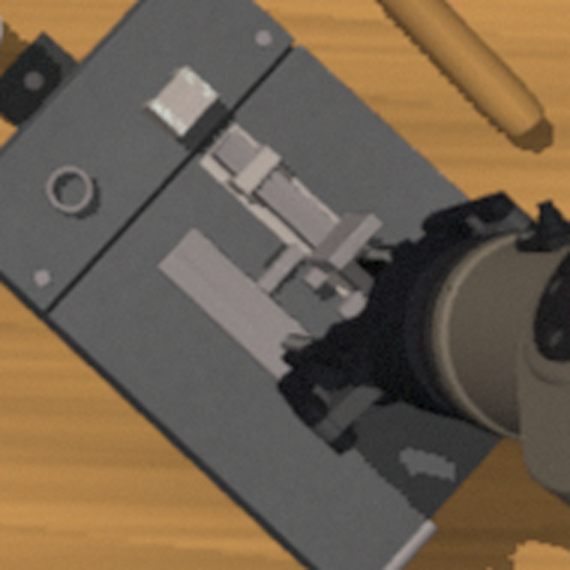

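Call:
play_rows(deltas=[0, 0, 0.001, 0, 0, 0, 0.05, 0, -0.003, 0, 0, 0, 0, 0.05, 0, -0.004, 0, 0, 0, 0, 0.05, 0, -0.004, 0, 0, 0, 0, 0.05, 0, -0.002, 0, 0, 0, 0, 0.05])

```text
clock: 7.9
ee_pos: [0.538, -0.1801, 0.0545]
eef_rot: [0.001, 0.933, -0.359, -0.0]
ft_force: [-4.9, -4.5, 6.1]
gripper_width: 0.0503
```

```bash
python3 -c "
from rig import robot
from h import *
rep(robot.sense())"
```

```text
t 7.9 box xy [ -0.2 -18. ] z 54.5 yaw err deg 0.11 axis [-0.0016 -0.0018 -1.    ] F [-4.87 -4.46  6.07] Fbox [-0.61 -6.57  6.07] w 0.0503
```

Call:
play_rows(deltas=[0, -0.004, 0, 0, 0, 0, 0.05, 0, -0.004, 0, 0, 0, 0, 0.05, 0, -0.004, 0, 0, 0, 0, 0.05, 0, 0, 0, 0, 0, 0, 0.05])

```text
clock: 8.3
ee_pos: [0.5463, -0.1709, 0.0545]
eef_rot: [0.001, 0.933, -0.359, -0.0]
ft_force: [-2.6, -2.6, 6.7]
gripper_width: 0.0497
```

```bash
python3 look.py 8
```

```text
t 8.3 box xy [-0.2 -5.6] z 54.5 yaw err deg 0.13 axis [-0.0013 -0.0015 -1.    ] F [-2.56 -2.63  6.74] Fbox [-0.13 -3.66  6.74] w 0.0497
t 8.4 box xy [-0.2 -5.6] z 54.5 yaw err deg 0.12 axis [-0.0011 -0.0014 -1.    ] F [-2.47 -2.98  5.81] Fbox [ 0.17 -3.87  5.81] w 0.0498
side [[array([192., 347.]), array([216., 317.])], [array([216., 358.]), array([239., 328.])], [array([304., 399.]), array([327., 367.])], [array([329., 410.]), array([352., 379.])]]
top [[array([239., 347.]), array([208., 318.])], [array([257., 327.]), array([226., 298.])], [array([321., 257.]), array([289., 228.])], [array([339., 238.]), array([307., 209.])]]
```

View pics/t8.png

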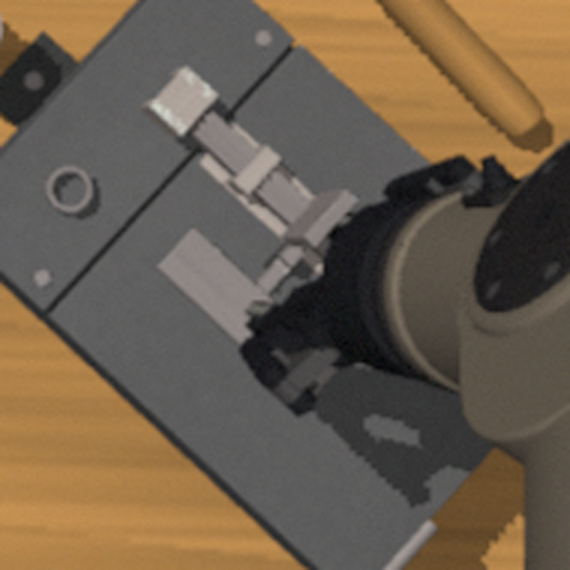

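Call:
play_rows(deltas=[0, -0.004, 0, 0, 0, 0, 0.05, 0, -0.004, 0, 0, 0, 0, 0.05, 0, -0.004, 0, 0, 0, 0, 0.05, 0, -0.004, 0, 0, 0, 0, 0.05, 0, -0.004, 0, 0, 0, 0, 0.05, 0, -0.004, 0, 0, 0, 0, 0.05, 0, -0.004, 0, 0, 0, 0, 0.05, 0, 0, 0, 0, 0, 0, 0.05])

```text
clock: 9.2
ee_pos: [0.5651, -0.1501, 0.0545]
eef_rot: [0.001, 0.933, -0.359, -0.0]
ft_force: [-3.4, -3.0, 6.4]
gripper_width: 0.0497
```

```bash
python3 -c "
from rig import robot
from h import *
rep(robot.sense())"
```

```text
t 9.2 box xy [-0.3 22.5] z 54.5 yaw err deg 0.13 axis [-0.0013 -0.0015 -1.    ] F [-3.35 -3.04  6.44] Fbox [-0.44 -4.51  6.44] w 0.0497
```

Call:
play_rows(deltas=[0, -0.003, 0, 0, 0, 0, 0.05, 0, -0.003, 0, 0, 0, 0, 0.05, 0, 0, 0, 0, 0, 0, 0.05])

```text
clock: 9.5
ee_pos: [0.5672, -0.1478, 0.0545]
eef_rot: [0.002, 0.933, -0.36, -0.001]
ft_force: [-7.9, -7.2, 9.4]
gripper_width: 0.0497
```

Call:
play_rows(deltas=[0, -0.002, 0, 0, 0, 0, 0.05, 0, 0, 0, 0, 0, 0, 0.05])

```text
clock: 9.7
ee_pos: [0.5672, -0.1477, 0.0544]
eef_rot: [0.003, 0.933, -0.361, -0.002]
ft_force: [-11.7, -9.0, 11.7]
gripper_width: 0.0498
```

```bash
python3 look.py 9
```

```text
t 9.7 box xy [-0.3 25.6] z 54.4 yaw err deg -0.11 axis [-0.0055 -0.0039 -1.    ] F [-11.7   -9.05  11.65] Fbox [ -2.6  -14.56  11.65] w 0.0498
t 9.8 box xy [-0.3 25.6] z 54.4 yaw err deg -0.11 axis [-0.0053 -0.0038 -1.    ] F [-10.65  -9.05  11.  ] Fbox [ -1.81 -13.86  11.  ] w 0.0497
side [[array([225., 305.]), array([248., 277.])], [array([249., 315.]), array([272., 287.])], [array([336., 355.]), array([357., 325.])], [array([361., 366.]), array([382., 336.])]]
top [[array([194., 306.]), array([163., 276.])], [array([212., 286.]), array([181., 257.])], [array([276., 216.]), array([245., 187.])], [array([294., 197.]), array([263., 168.])]]
```

View pics/t9.png

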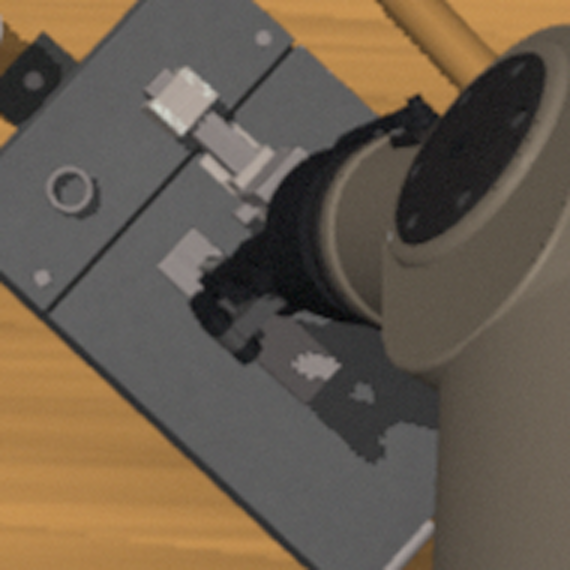

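Call:
play_rows(deltas=[0, 0.002, 0, 0, 0, 0, 0.05, 0, 0, -0.003, 0, 0, 0, 0.05, 0, 0, -0.004, 0, 0, 0, 0.05, 0, 0, -0.005, 0, 0, 0, 0.05, 0, 0, 0, 0, 0, 0, 0.05])

```text
clock: 10.3
ee_pos: [0.5662, -0.1467, 0.0653]
eef_rot: [0.002, 0.933, -0.36, -0.002]
ft_force: [-7.4, -6.0, 1.3]
gripper_width: 0.0503
```

```bash
python3 look.py 10
```

```text
t 10.3 box xy [-1.7 25.7] z 65.3 yaw err deg -0.0 axis [-0.0058 -0.002  -1.    ] F [-7.37 -6.02  1.34] Fbox [-1.42 -9.41  1.34] w 0.0503
t 10.4 box xy [-1.7 25.7] z 65.2 yaw err deg -0.01 axis [-0.0059 -0.0018 -1.    ] F [-6.61 -5.59  1.82] Fbox [-1.14 -8.58  1.82] w 0.0498
side [[array([222., 289.]), array([245., 261.])], [array([246., 300.]), array([269., 271.])], [array([333., 339.]), array([355., 309.])], [array([358., 350.]), array([380., 320.])]]
top [[array([199., 308.]), array([167., 279.])], [array([217., 289.]), array([185., 259.])], [array([282., 218.]), array([250., 189.])], [array([300., 198.]), array([268., 169.])]]
```

View pics/t10.png

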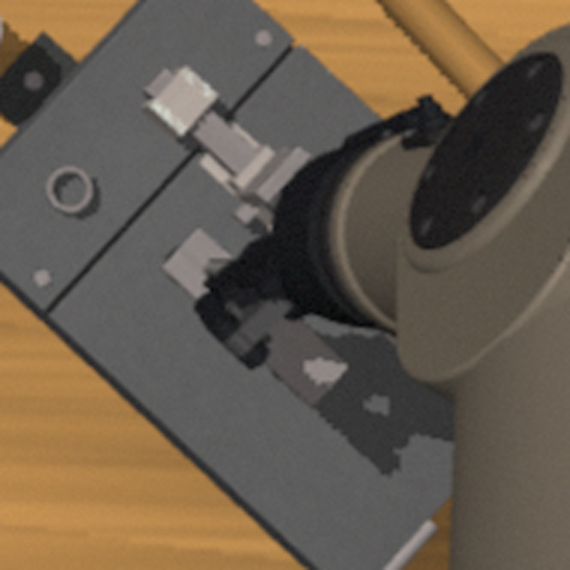

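View pics/s10.png

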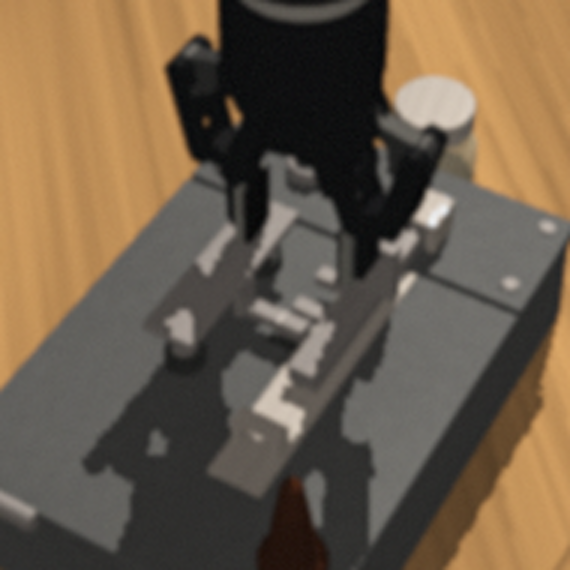

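Call:
play_rows(deltas=[0, 0.003, -0.003, 0, 0, 0, 0.05, 0, 0.003, -0.004, 0, 0, 0, 0.05, 0, 0, -0.01, 0, 0, 0, 0.05, 0, 0, -0.02, 0, 0, 0, 0.05, 0, 0, -0.03, 0, 0, 0, 0.05, 0, 0, -0.04, 0, 0, 0, 0.05, 0, 0, -0.04, 0, 0, 0, 0.05, 0, 0.02, -0.03, 0, 0, 0, 0.05, 0, 0, 0, 0, 0, 0, 0.05, 0, 0, 0, 0, 0, 0, 0.05])

```text
clock: 11.4
ee_pos: [0.5531, -0.1634, 0.2444]
eef_rot: [-0.001, 0.934, -0.359, 0.001]
ft_force: [0.4, -0.2, -0.5]
gripper_width: 0.05
```

Call:
play_rows(deltas=[-0.03, 0.01, 0, 0, 0, 0, 0.05, -0.04, 0.01, 0, 0, 0, 0, 0.05, -0.04, 0.01, 0, 0, 0, 0, 0.05, -0.02, 0, 0, 0, 0, 0, 0.05, 0, 0, 0, 0, 0, 0, 0.05, 0, 0, 0, 0, 0, 0, 0.05])

```text
clock: 12.0
ee_pos: [0.4362, -0.0979, 0.243]
eef_rot: [-0.0, 0.934, -0.357, -0.0]
ft_force: [0.5, 0.8, 0.2]
gripper_width: 0.0499
```

```bash
python3 - <<'E'
from rig import robot
from h import *
import cv2
rep(robot.sense())
a1=robot.get_image("side");b=robot.get_image("top")
cv2.imwrite("pics/s11.png",cv2.resize(a1[270:480,190:430,::-1],None,fx=2.8,fy=2.8,interpolation=cv2.INTER_CUBIC))
cv2.imwrite("pics/t11.png",cv2.resize(b[170:410,380:620,::-1],None,fx=2.5,fy=2.5,interpolation=cv2.INTER_CUBIC))
E
```

```text
t 12.0 box xy [-130.8  -25.4] z 243.0 yaw err deg 0.3 axis [-2.e-04  2.e-04 -1.e+00] F [0.54 0.77 0.18] Fbox [-0.12  0.93  0.18] w 0.0499
```

View pics/s11.png

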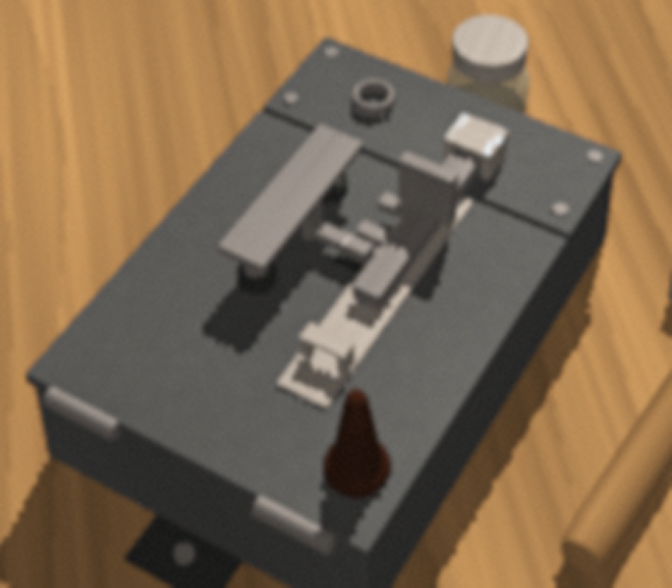

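View pics/t11.png

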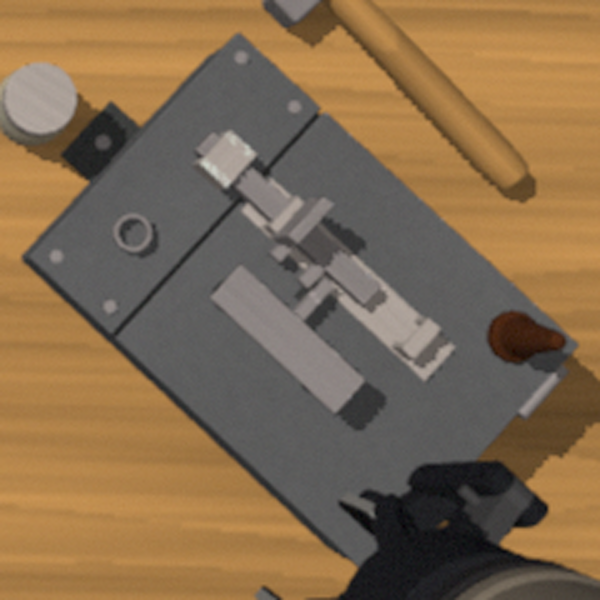

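```bash
python3 - <<'E'
from rig import robot
from h import *
C=cam(robot,"side");T=cam(robot,"top")
for u,v in((357,214),(410,241),(402,155),(454,183)):print("side",B(ray(C,(190+u/2.8,270+v/2.8),.115)).round(1))
for u,v in((373,253),(392,265),(313,200),(332,207)):print("top",B(ray(T,(380+u/2.5,170+v/2.5),.115)).round(1))
E
```

```text
side [12.8 -6.2]
side [44.3 -8.4]
side [12.4 40.4]
side [44.9 36.6]
top [38.1  1.4]
top [ 40.5 -11.3]
top [37.  47.6]
top [41.6 36.8]
```

```bash
python3 -c "
from rig import robot
print(robot.finish_job())"
```

```text
the job is handed in; nothing more can be done
None
```

I locked the box and handed the job in at about 12 s. One fingertip pressed the catch down about 8 mm, with 5–6 N on it. Still holding it, I slid along the bar while the other fingertip pushed the bolt's tab to its stop. Then I lifted off and moved the arm clear.

**Last checks**
- **Bolt:** it stopped dead and the push force rose to about 14 N. The tab's travel in the pictures came to 46–49 mm, plus a start position of 0–5 mm, which fits fully home. The picture measurement is only good to about ±2 mm.
- **Catch:** in both cameras the bar is back where it was at the start, so it has sprung up behind the bolt.
- **Bystanders:** the cone is upright and the ring, jar and hammer look unmoved.
- **Robot:** the wrist force was down to about 1 N, which is the sensor's noise, and the gripper was clear of everything.

**A disagreement:** with the gripper 50 mm open, the fingertips sat about 40 mm higher than the reported TCP height. Both cameras and the first contact with the catch agreed on this. I therefore set the pressing depth by contact force and not by the TCP reading.

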